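Index the stop turret to its tallest stop

ROBOT

A 7-joint arm with a two-finger parallel gripper is mounted at the origin on a cart in front of the work surface, level with it; the furniture and walls round the work are solid. World frame = base frame: x ahead of the robot, y to its left, z up, the work surface at z = 0. Lengths are in m, angles in rad, forces in N, time in s.
With the tool pointing down it reaches from about 0.425 to 0.95 m from the base axis. Payload 4.7 kg.
Tool frame: the origin (TCP) lies midway between the tips of the shut fingers; the grasp point (between the pads) lies 19 mm behind it; z points along the fingers, y is the direction in which the jaws open and shut (so a half turn about z gives the same grasp; the last joint's range is limited). The gripper opens to 85 mm and grips with 20 to 120 N. Pads are 22 mm wide; open, the fingers measure 114 mm over their backs; the gripper's body (76 mm by 85 mm) begins 54 mm behind the grasp point. The pads swing forward as they close: fully open they stand 13 mm farther back than shut.
Start: joints at [-1.263, 0.469, -0.049, 1.532, 0.024, 1.141, -0.082], TCP at [0.223, 0.637, 0.231] pointing down, gripper open.
Joint ranges: [-2.59, 2.59], [-0.33, 1.99], [-1.39, 1.29], [0.1, 2.45], [-1.04, 4.18], [0.21, 1.99], [-2.66, 2.66]. Speed limits (rad/s): [2.57, 2.57, 3.14, 3.14, 3.14, 3.14, 3.14].

INTERFACE

Orientations are given as a 3x3 rotation matrix whose columns are the frame's x, y, z axes.
In Python, from workcell import read_state, viewer, bot gives the robot as it stands. The module is installed in compiled form; this text tells all that it offers.
- The arm moves only by the shell command python3 -m pendant 'ROWS'. ROWS is JSON, a list of rows, each a list of 7 numbers: the finger opening in m, from 0 to 0.0854, then the shift along the tool's x, y, z in m, then the turn, a rotation vector about the tool's x, y, z in degrees. In form: [[claw, tx, ty, tz, rx, ry, rz], ...]. A call has 1 to 5 rows; each row shifts and turns the pose as measured when the row begins, along the tool's axes as they then stand; what a row does not reach is not made up. A row lasts 1/8 s, in which the tool goes at most 62.5 mm and 10.7 degrees, less where a joint would pass 70% of its speed; a pose out of reach is approached as far as the arm can. A call is refused whole if a number of a shift passes 0.0625 or a number of a turn 10.7, either way. A call with a gripper value outside its range is refused whole. The fingers move at their own pace and stop on an object; the grip force is fixed at half the most. Time passes only in rows, so rows that do not move let the fingers close. It gives the time, the measured TCP pose, the force and the opening at its end, in the units of the state.
- read_state(): the state, without advancing time (a new reading comes with each control period).
- viewer.snapshot(name): name is "side" or "top"; returns a dict with "frame" (384x512x3 uint8, red, green, blue), "range_z" (384x512 float32, m along the optical axis (not along the pixel's ray), 0 where there is no reading), "intrinsics" (3x3 intrinsics, pixels), "k1" (the pictures are not rectified: a ray, as slopes to the right and down, at radius r is drawn at 1 + k1 r^2 times it, then the intrinsics apply), "R" (3x3) and "t" (3): a world point X has camera coordinates R X + t. Camera axes: x right, y down, z forward; pixel columns grow to the right and rows downward; lengths in m; the calibration is good to about 2 mm. A picture is of the moment at which its call begins.
- bot.job_done(): hands the job in, once; it reports no verdict.
The state is a dict: "clock": time; "q": joint angles; "qvel": joint speeds; "joint_efforts": joint torques, N m; "position": TCP position; "orientation": TCP orientation; "contact_force": force on the tool from outside, world axes, zero at the start; "wrist_torque": the same for the moment, N m; "grip_width": finger opening in m.
Only numpy, scipy, OpenCV 4.12 (cv2) and the standard library are available. Lean on these libraries where they do the work, as an engineer would, in place of code of your own. Each camera call takes 0.05 s, during which the arm holds its last target. There are 200 camera calls.

TASK

Set the bench stop turret for the tallest stop: push the tab that sticks out of the turret's rim with a fingertip, either way round, until the tallest of the six stop posts stands in line with the fixed pointer, then take the hand away. Only push the tab, do not pinch it, keep off the stop posts, and leave the loose things round about where they are.

Things in the scene. Friction and masses are not known exactly. Their poses are not given: they have to be found in the camera images.
- turret_base: Grey round base of the stop turret, 156 mm diameter, bolted to the bench. Origin: centre of its underside, on the turret's vertical axis; its -x points at the fixed pointer. A small friction block stands under the disc on its +x side, below all that the tab sweeps. On it turns a steel disc, 58 mm radius, top 44 mm above the bench.
- turret (a joint): Angle of the turret on its base, rad, counterclockwise from above positive, turning without end both ways. 0 or any whole turn = tallest post in line with the pointer. A friction block holds the turret wherever it is left, without spring or detent; it does not coast. The tab takes about 1.5 N. It starts anywhere at least 0.7 rad (40 degrees) off, reading 0.7 to 5.58.
- pointer (a point): Tip of the fixed steel pointer of the base, a small cone, 93 mm from the turret's axis along the base's -x, 37 mm above the bench; the upright bracket behind it reaches out to 118 mm from the axis and 44 mm up.
- tall_post (a point): Middle of the top of the tallest stop post, 42 mm from the turret's axis, 84 mm above the bench. It turns with the turret.
- stop_posts: Six upright round steel stop posts on the disc, 14 mm thick, 60 degrees apart on a circle of 42 mm radius. Heights above the disc: 40 (the tallest), then counterclockwise 22, 12, 26, 17, 7 mm. Origin on the turret's axis at bench height; the tallest post lies along its own -x. Not to be touched.
- tab_ccw_face: Half of the one tab: an upright steel plate standing radially on the rim, 10 mm thick in all, 50 to 92 mm from the axis, 38 to 72 mm above the bench, 90 degrees counterclockwise of the tallest post. Origin: middle of its face that looks counterclockwise, 71 mm from the axis, 55 mm high; own x points out of this face, -y outward. Pushing it turns the turret clockwise (joint falls).
- tab_cw_face: Other half of the same tab. Origin: middle of its flat face that looks clockwise, 71 mm from the axis, 55 mm high; its own -x points out of this face, its -y outward from the turret's axis. Pushing this face turns the turret counterclockwise (joint grows).
- bolt_m16: Loose bystander: rusty hexagon bolt standing on its head, 24x27x65 mm; origin at the centre of its underside. To be left alone.
- nut_1: Loose bystander: dark hexagon nut, 24x27x19 mm; origin at the centre of its underside. To be left alone.
- nut_3: Loose bystander: rusty hexagon nut, 30x34x24 mm; origin at the centre of its underside. To be left alone.
- oil_can: Loose bystander: green oil can with a thin bent spout, 68x85x176 mm; origin at the centre of its underside. To be left alone.
- steel_cup: Loose bystander: plain steel cup, 70x70x84 mm; origin at the centre of its underside. To be left alone.
- cold_chisel: Loose bystander: cold chisel lying flat, 20x160x17 mm; origin at the centre of its underside. To be left alone.

How it is judged:
By the outcome, as a careful person would: the job done as asked, in the order asked, and still so for the second after the job is handed in, with the robot touching nothing.
It also fails if it takes over 48 s, if anything falls off the work surface, if the arm or the gripper's body presses on something with over 40 N, if the wrist force passes 120 N, or if a joint passes its speed limit or range.

## Working session

There is one attempt and no reset: what is moved stays moved. The work goes in short steps, Python scripts to look and compute and a shell command to move; the robot and the scene stay as the last step left them, time stands still between calls to the robot, and variables do not carry over. Pictures are saved under pics/ and viewed, about 8 in all and at most 12, crops included, and the job is handed in when it is done.

```bash
mkdir -p pics; cat > h.py <<'E'
import numpy as np, cv2
from workcell import read_state, viewer, bot
def snap(n,f):
    s=viewer.snapshot(n); np.savez('pics/'+f+'.npz',**s); cv2.imwrite('pics/'+f+'.png',s['frame'][:,:,::-1]); return s
def load(f): return np.load('pics/'+f+'.npz')
def world(s,u,v,d=None,z=None):
    K=s['intrinsics']; k=float(s['k1'])
    a=np.array([(u-K[0,2])/K[0,0],(v-K[1,2])/K[1,1]]); p=a.copy()
    for _ in range(20): p=a/(1+k*(p@p))
    r=np.r_[p,1]; R,t=s['R'],s['t']
    if z is not None:
        c=-R.T@t; w=R.T@r; return c+w*(z-c[2])/w[2]
    if d is None: d=s['range_z'][int(round(v)),int(round(u))]
    return R.T@(r*d-t)
def pix(s,X):
    c=s['R']@np.asarray(X)+s['t']; p=c[:2]/c[2]; p=p*(1+float(s['k1'])*(p@p)); K=s['intrinsics']
    return p[0]*K[0,0]+K[0,2],p[1]*K[1,1]+K[1,2]
E
python3 - <<'E'
from h import *
a=snap('top','t0');b=snap('side','s0')
im=np.vstack([a['frame'],b['frame']])
print(read_state()); 
for s in(a,b): print(s['intrinsics'],s['k1'],-s['R'].T@s['t'],s['R'])
E
```

```text
{'clock': 0.1, 'q': array([-1.26290682,  0.46936933, -0.04857188,  1.53359729,  0.02407731,
        1.14102381, -0.08230702]), 'qvel': array([-0.00147488, -0.00210439,  0.00052546, -0.00180602, -0.00128953,
        0.00140814,  0.00025127]), 'joint_efforts': array([ 1.00883484e-03, -5.11514819e+01, -4.71648085e-02, -2.38393164e+01,
        1.07401315e-02,  4.35067312e-03, -1.14115480e-05]), 'position': array([0.22287521, 0.63656708, 0.23035087]), 'orientation': array([[-9.43817980e-01,  3.30465311e-01, -5.47029398e-04],
       [ 3.30465759e-01,  9.43816398e-01, -1.72875723e-03],
       [-5.49989780e-05, -1.81240664e-03, -9.99998356e-01]]), 'contact_force': array([-0.27099042, -0.50316974, -0.78414506]), 'wrist_torque': array([-0.00602594,  0.03830391,  0.02631626]), 'grip_width': 0.08550073215917937}
[[370.2123768    0.         256.25779959]
 [  0.         370.2123768  193.18100986]
 [  0.           0.           1.        ]] -0.062014608402690366 [0.40097892 0.00690989 0.96603355] [[ 2.22920880e-02 -9.99751496e-01 -9.34401943e-05]
 [-9.84778866e-01 -2.19421187e-02 -1.72421371e-01]
 [ 1.72376473e-01  3.93565030e-03 -9.85023280e-01]]
[[393.65776138   0.         260.88909396]
 [  0.         393.65776138 200.19081892]
 [  0.           0.           1.        ]] -0.08362431592010457 [ 0.14924391 -0.66327396  0.49571182] [[ 0.867938   -0.49623024  0.02095666]
 [-0.21611972 -0.41532415 -0.88362781]
 [ 0.44718665  0.76240501 -0.46772076]]
```

View pics/t0.png

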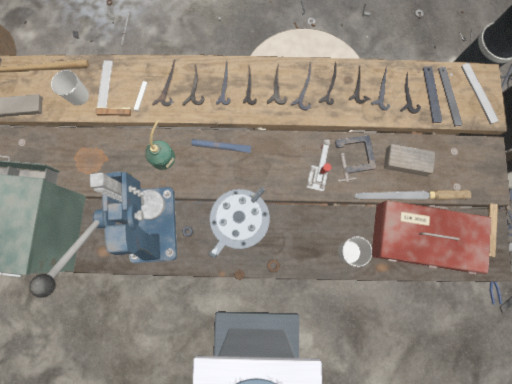

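View pics/s0.png

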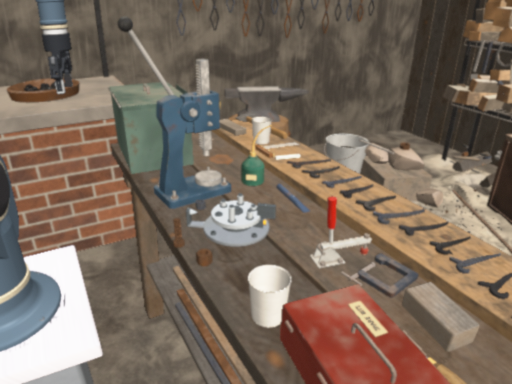

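```bash
python3 - <<'E'
from h import *
a=load('t0');b=load('s0')
f=lambda s,x,y,w,h,k:cv2.resize(s['frame'][y:y+h,x:x+w,::-1],None,fx=k,fy=k,interpolation=cv2.INTER_CUBIC)
cv2.imwrite('pics/c0.png',np.hstack([f(a,195,175,90,90,4.4444),f(b,180,185,100,100,4)]))
for p in [(239,219),(262,193),(218,250),(188,231),(238,275),(272,265)]: print(p,world(a,*p).round(3))
E
```

```text
(239, 219) [0.494 0.052 0.059]
(262, 193) [ 0.561 -0.004  0.056]
(218, 250) [0.419 0.106 0.006]
(188, 231) [0.401 0.007 0.966]
(238, 275) [0.359 0.05  0.064]
(272, 265) [ 0.384 -0.034 -0.002]
```

View pics/c0.png

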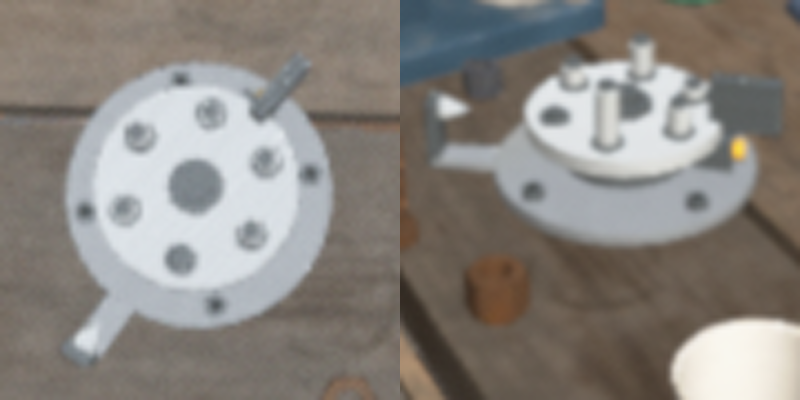

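```bash
python3 - <<'E'
from h import *
a=load('t0')
c=world(a,195+195.5/4.4444,175+187.5/4.4444,z=.044); base=world(a,195+199/4.4444,175+195/4.4444,z=.012)
g=lambda x,y,z:world(a,195+x/4.4444,175+y/4.4444,z=z)
print('c',c,'base',base)
ang=lambda p,q=c:np.degrees(np.arctan2(*(p-q)[1::-1]))
for n,p in dict(tabin=g(258,113,.072),tabout=g(303,62,.072),ptr=g(97,325,.037),post1=g(252,235,.084),post5=g(265,162,.05)).items(): print(n,p.round(4),ang(p).round(1),np.hypot(*(p-c)[:2]).round(4))
# height map
P=np.array([world(a,u,v) for v in range(0,384,2) for u in range(0,512,2) if a['range_z'][v,u]>0])
X=np.arange(-.1,.9,.05);Y=np.arange(1.0,-.35,-.05)
print('x\\y',Y.round(2))
for x in X:
    print('%.2f'%x,[ int(100*P[m,2].max()) if (m:=(abs(P[:,0]-x-.025)<.025)&(abs(P[:,1]-y-.025)<.025)).any() else -9 for y in Y])
E
```

```text
c [0.50043037 0.05241682 0.044     ] base [0.49954724 0.05182852 0.012     ]
tabin [0.5393 0.0179 0.072 ] -41.6 0.052
tabout [ 0.5684 -0.0063  0.072 ] -40.8 0.0898
ptr [0.4226 0.1056 0.037 ] 145.6 0.0943
post1 [0.4712 0.0194 0.084 ] -131.5 0.0441
post5 [0.515  0.0136 0.05  ] -69.4 0.0415
x\y [ 1.    0.95  0.9   0.85  0.8   0.75  0.7   0.65  0.6   0.55  0.5   0.45
  0.4   0.35  0.3   0.25  0.2   0.15  0.1   0.05 -0.   -0.05 -0.1  -0.15
 -0.2  -0.25 -0.3 ]
-0.10 [-73, -73, -73, -73, -73, -73, -73, -73, -73, -73, -73, -73, -73, -73, -73, -73, -9, -9, -9, -9, -9, -9, -9, -9, -9, -9, -73]
-0.05 [-73, -73, -74, -74, -73, -73, -73, -73, -73, -73, -73, -73, -74, -73, -73, -73, -73, -64, -9, -9, -9, -9, -9, -9, -65, -73, -73]
0.00 [-73, -73, -74, -73, -73, -73, -73, -73, -73, -73, -74, -73, -73, -73, -73, -73, -73, -64, -64, -9, -9, -9, -9, -64, -64, -73, -74]
0.05 [-73, -73, -73, -73, -73, -73, -73, -73, -73, -73, -73, -73, -73, -73, -73, -73, -73, 0, 0, 0, 1, 0, 0, 0, 0, -73, -73]
0.10 [-73, -73, -73, -73, -73, -73, -73, -74, -73, -73, -73, -73, -73, -73, -73, -73, -73, 0, 0, 0, 1, 1, 0, 0,
[... 929 characters left out ...]
, 4, 7, 7, 4, 0, 0, 0, 0, 6]
0.55 [-9, -9, -9, -9, -9, -9, -9, -9, 15, 21, 21, 21, 0, -9, 27, 27, 4, 0, 0, 4, 7, 7, 0, 3, 3, 0, 1]
0.60 [-9, -9, -9, -9, -9, -9, 0, 0, 16, 16, 0, 0, 0, 0, 0, 8, 6, 0, 0, 0, 0, 0, 0, 15, 15, 1, 1]
0.65 [-9, -9, -9, -9, -9, -9, 0, 0, 0, 0, 0, 0, 0, 0, 0, 16, 17, 1, 2, 1, 1, 0, 0, 0, 4, 1, 1]
0.70 [-9, -9, -9, -9, -9, -9, 0, 0, 0, 0, 0, 0, 0, 0, 0, 0, 17, 1, 1, 1, 0, 0, 0, 0, 4, 1, 1]
0.75 [-9, -9, -9, -9, -9, -9, 4, 4, 4, 2, 10, 10, 3, 3, 2, 2, 2, 2, 2, 2, 2, 2, 2, 3, 2, 2, 2]
0.80 [-9, -9, -9, -9, -9, -9, 4, 4, 4, 2, 10, 10, 3, 2, 3, 3, 3, 3, 2, 3, 3, 3, 3, 3, 3, 3, 3]
0.85 [-9, -9, -9, -9, -9, 1, 4, 3, 2, 2, 10, 10, 2, 2, 2, 2, 2, 3, 3, 2, 3, 3, 2, 3, 3, 2, 3]
```

```bash
python3 -m pendant '[[0,0,0,-0.06,0,0,0],[0,0,0,-0.06,0,0,0],[0,0,0,-0.06,0,0,0],[0,0,0,-0.06,0,0,0],[0,0,0,-0.06,0,0,0]]'; python3 -m pendant '[[0,0,0,-0.05,0,0,0],[0,0,0,-0.02,0,0,0]]'
```

```text
clock: 0.72
position: [0.2228, 0.6358, 0.529]
orientation: [[-0.944, 0.33, -0.006], [0.33, 0.944, -0.02], [-0.001, -0.021, -1.0]]
contact_force: [0.6, 1.1, 0.7]
grip_width: 0.0002
clock: 0.98
position: [0.223, 0.6367, 0.6046]
orientation: [[-0.944, 0.33, -0.004], [0.33, 0.944, -0.015], [-0.001, -0.015, -1.0]]
contact_force: [0.6, 0.4, -0.3]
grip_width: -0.0001
```

```bash
python3 -m pendant '[[0,-0.057,-0.022,0,0,0,0],[0,-0.057,-0.022,0,0,0,0],[0,-0.057,-0.022,0,0,0,0],[0,-0.057,-0.022,0,0,0,0],[0,-0.057,-0.022,0,0,0,0]]'
```

```text
clock: 1.6
position: [0.4582, 0.44, 0.6031]
orientation: [[-0.948, 0.318, -0.008], [0.318, 0.948, -0.016], [0.002, -0.018, -1.0]]
contact_force: [-0.0, 0.9, -0.6]
grip_width: -0.0
```

```bash
python3 -m pendant '[[0,-0.057,-0.022,0,0,0,0],[0,-0.033,-0.055,0,0,0,0],[0,-0.033,-0.055,0,0,0,0],[0,-0.033,-0.055,0,0,0,0],[0,-0.033,-0.055,0,0,0,0]]'
```

```text
clock: 2.22
position: [0.5619, 0.1559, 0.6012]
orientation: [[-0.948, 0.319, -0.016], [0.32, 0.947, -0.022], [0.008, -0.026, -1.0]]
contact_force: [1.3, -0.4, -0.1]
grip_width: 0.0002
```

```bash
python3 -m pendant '[[0,-0.03,-0.059,0,0,0,0],[0,-0.03,-0.059,0,0,0,0],[0,0,0,0,0,0,10.5],[0,0,0,0,0,0,10.5],[0,0,0,0,0,0,0]]'
```

```text
clock: 2.85
position: [0.5795, 0.0241, 0.6018]
orientation: [[-0.763, 0.646, -0.02], [0.646, 0.763, -0.025], [-0.001, -0.032, -0.999]]
contact_force: [-0.3, 0.6, 0.4]
grip_width: -0.0001
```

```bash
python3 -m pendant '[[0,0,0,0.06,0,0,0],[0,0,0,0.06,0,0,0],[0,0,0,0.06,0,0,0],[0,0,0,0.06,0,0,0],[0,0,0,0.06,0,0,0]]';python3 -m pendant '[[0,0,0,0.06,0,0,0],[0,0,0,0.04,0,0,0],[0,0,0,0.0,0,0,0]]'
```

```text
clock: 3.48
position: [0.5767, 0.0196, 0.2976]
orientation: [[-0.777, 0.63, -0.007], [0.63, 0.776, -0.022], [-0.008, -0.022, -1.0]]
contact_force: [0.5, -0.6, -0.5]
grip_width: 0.0004
clock: 3.85
position: [0.5714, 0.0191, 0.1895]
orientation: [[-0.784, 0.62, -0.018], [0.621, 0.784, -0.023], [-0.0, -0.029, -1.0]]
contact_force: [0.1, 0.2, 0.3]
grip_width: 0.0005
```

```bash
python3 -m pendant '[[0,-0.003,0.01,0,-1.7,0,3],[0,0,0,0.04,0,0,0]]'; python3 - <<'E'
from h import *
a=snap('top','t1');b=snap('side','s1')
f=lambda s,x,y,w,h,k:cv2.resize(s['frame'][y:y+h,x:x+w,::-1],None,fx=k,fy=k,interpolation=cv2.INTER_CUBIC)
cv2.imwrite('pics/c1.png',np.hstack([f(a,195,165,100,100,4),f(b,180,165,100,100,4)]))
E
```

```text
clock: 4.1
position: [0.5865, 0.0268, 0.1553]
orientation: [[-0.749, 0.662, 0.017], [0.662, 0.75, 0.004], [-0.01, 0.014, -1.0]]
contact_force: [0.1, -0.5, -0.6]
grip_width: 0.0002
```

View pics/c1.png

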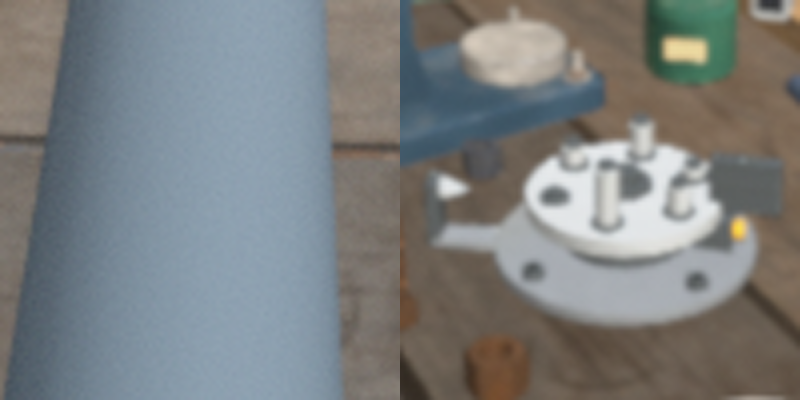

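```bash
python3 -m pendant '[[0,0,0,0.05,0,0,0],[0,0,-0.002,0.012,0.7,0.5,0]]'; python3 - <<'E'
from h import *
b=snap('side','s2'); print(pix(b,read_state()['position']))
f=lambda s,x,y,w,h,k:cv2.resize(s['frame'][y:y+h,x:x+w,::-1],None,fx=k,fy=k,interpolation=cv2.INTER_CUBIC)
cv2.imwrite('pics/c2.png',f(b,175,110,150,150,4))
E
```

```text
clock: 4.45
position: [0.5844, 0.026, 0.0923]
orientation: [[-0.75, 0.662, -0.003], [0.662, 0.75, 0.001], [0.003, -0.001, -1.0]]
contact_force: [-0.1, -0.5, 0.8]
grip_width: -0.0001
(np.float64(273.358369889836), np.float64(189.5186786640582))
```

View pics/c2.png

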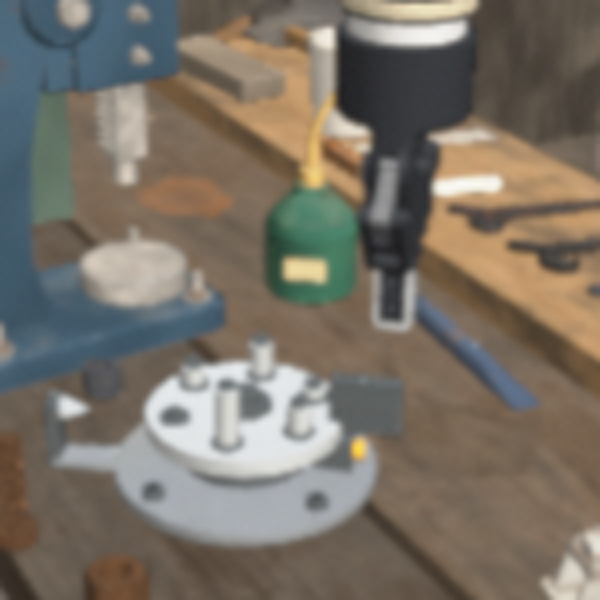

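```bash
cat > m.py <<'E'
from h import *
C=np.array([.500,.052])
s=read_state(); R=s['orientation']; d=s['position'][:2]-C
print('R %.4f s %.4f yaw_y %.1f z %.4f tiltz %s F %s'%(-d@R[:2,0],d@R[:2,1],np.degrees(np.arctan2(R[1,1],R[0,1])),s['position'][2],R[:2,2].round(3),s['contact_force'].round(1)), 'polar',np.hypot(*d).round(4),np.degrees(np.arctan2(d[1],d[0])).round(1), 'tool-yaw tab angle %.1f'%(np.degrees(np.arctan2(R[1,1],R[0,1]))-90))
E
python3 -m pendant '[[0,0,0,0.038,0,0,0],[0,0,-0.01,0,0,0,0],[0,0,0,0.001,0,0,0]]'; python3 m.py
```

```text
clock: 4.88
position: [0.5862, 0.0177, 0.0614]
orientation: [[-0.749, 0.663, 0.014], [0.663, 0.749, 0.002], [-0.009, 0.011, -1.0]]
contact_force: [-0.0, 0.3, 0.2]
grip_width: -0.0003
R 0.0873 s 0.0314 yaw_y 48.5 z 0.0614 tiltz [0.014 0.002] F [-0.   0.3  0.2] polar 0.0928 -21.7 tool-yaw tab angle -41.5
```

```bash
python3 -m pendant '[[0,0.008,-0.004,0.008,0.6,0.5,0],[0,0,-0.006,0,0,0,0],[0,0,0,0,0,0,0]]'; python3 m.py
```

```text
clock: 5.25
position: [0.5751, 0.0159, 0.0566]
orientation: [[-0.749, 0.663, 0.005], [0.663, 0.749, 0.001], [-0.003, 0.005, -1.0]]
contact_force: [0.0, 0.1, 0.6]
grip_width: -0.0001
R 0.0802 s 0.0227 yaw_y 48.5 z 0.0566 tiltz [0.005 0.001] F [0.  0.1 0.6] polar 0.0833 -25.7 tool-yaw tab angle -41.5
```

```bash
python3 -m pendant '[[0,0,-0.006,0.002,0,0,0],[0,-0.002,-0.014,0,0,0,10],[0,-0.002,-0.014,0,0,0,10],[0,-0.002,-0.014,0,0,0,10]]'; python3 m.py; python3 - <<'E'
from h import *
b=snap('side','s3')
f=lambda s,x,y,w,h,k:cv2.resize(s['frame'][y:y+h,x:x+w,::-1],None,fx=k,fy=k,interpolation=cv2.INTER_CUBIC)
cv2.imwrite('pics/c3.png',f(b,180,150,110,100,5))
E
```

```text
clock: 5.75
position: [0.5443, -0.0174, 0.0553]
orientation: [[-0.304, 0.953, 0.012], [0.953, 0.304, 0.005], [0.001, 0.013, -1.0]]
contact_force: [0.5, 2.9, 0.1]
grip_width: -0.0002
R 0.0796 s 0.0212 yaw_y 17.7 z 0.0553 tiltz [0.012 0.005] F [0.5 2.9 0.1] polar 0.0824 -57.4 tool-yaw tab angle -72.3
```

View pics/c3.png

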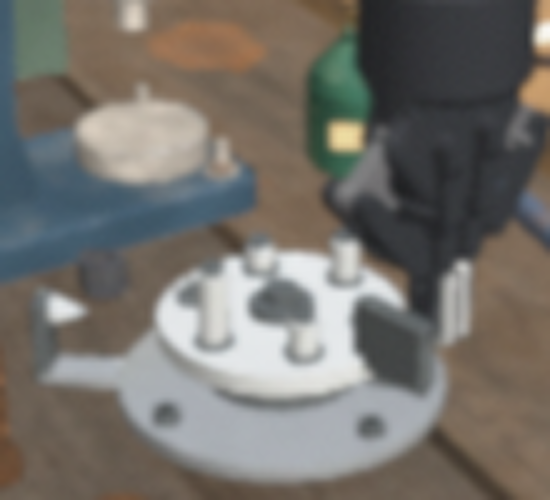

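```bash
python3 - <<'E'
from h import *
a=load('t0'); b=load('s0')
g=lambda x,y,z:world(a,195+x/4.4444,175+y/4.4444,z=z)
h=[g(x,y,.012) for x,y in [(181,79),(310,174),(216,304),(85,211)]]
c=np.mean(h,0); print(c,[ (np.degrees(np.arctan2(*(p-c)[1::-1])).round(1),np.hypot(*(p-c)[:2]).round(4)) for p in h])
print('depth z at base rim',[world(a,195+x/4.444,175+y/4.444).round(4) for x,y in [(120,100),(270,290),(95,270)]])
# posts' foot ring: holes/hub centre at z .044+
print('hub',g(195,186,.046))
print('hub side',world(b,180+(633-400)/4,185+103/4,z=.046))
for n,s,u,v in [('top',a,195+97/4.4444,175+325/4.4444),('side',b,197.5,211.25)]:
    p=world(s,u,v,z=.037); print(n,p)
    for cc in (c,np.array([.5,.052,0])): d=p-cc; print(np.degrees(np.arctan2(d[1],d[0])),np.hypot(d[0],d[1]))
im=cv2.resize(a['frame'][175:265,195:285,::-1],None,fx=6,fy=6,interpolation=cv2.INTER_CUBIC)
im2=cv2.resize(b['frame'][185:275,180:280,::-1],None,fx=6,fy=6,interpolation=cv2.INTER_CUBIC)
def draw(im,s,ox,oy,C,phi,tab):
    P=lambda r,t,z:tuple(int(round(6*(q-o+.5)-.5)) for q,o in zip(pix(s,[C[0]+r*np.cos(np.radians(t)),C[1]+r*np.sin(np.radians(t)),z]),(ox,oy)))
    for r,z in((.078,.012),(.058,.044)):
        for t in range(0,360,3): cv2.circle(im,P(r,t,z),0,(0,0,255),-1)
    cv2.line(im,P(.093,phi,.037),P(.06,phi,.037),(0,255,0),1); cv2.circle(im,P(.118,phi,.044),2,(0,255,0),1)
    for o in(-1,1):
        f=lambda r:(np.hypot(r,.005),tab+o*np.degrees(np.arctan2(.005,r)),.072)
        cv2.line(im,P(*f(.05)),P(*f(.092)),(255,0,255),1)
    for k in range(6): 
        hh=[40,22,12,26,17,7][k]; cv2.circle(im,P(.042,tab-90+60*k,.044+hh/1000),3,(255,0,0),1)
draw(im,a,195,175,[.500,.052],144.5,-41.2); draw(im2,b,180,185,[.500,.052],144.5,-41.2)
cv2.imwrite('pics/c4a.png',im); cv2.imwrite('pics/c4b.png',im2)
r=.66; cv2.imwrite('pics/c4.png',cv2.resize(np.hstack([im,im2]),None,fx=.7,fy=.7,interpolation=cv2.INTER_AREA))
E
```

```text
[0.50164609 0.05249576 0.012     ] [(np.float64(10.3), np.float64(0.0672)), (np.float64(-79.9), np.float64(0.066)), (np.float64(-169.3), np.float64(0.066)), (np.float64(101.2), np.float64(0.0666))]
depth z at base rim [array([0.5552, 0.1004, 0.0073]), array([0.4457, 0.0093, 0.0089]), array([0.4549, 0.111 , 0.0084])]
hub [0.50105398 0.05262427 0.046     ]
hub side [0.50659169 0.04858838 0.046     ]
top [0.42261569 0.10561861 0.037     ]
146.09169652604334 0.09522521191309971
145.2824034288512 0.0941450311493752
side [0.4276496  0.10509172 0.037     ]
144.59516454445176 0.09078443959395215
143.72826507599902 0.08974023885856175
```

View pics/c4.png

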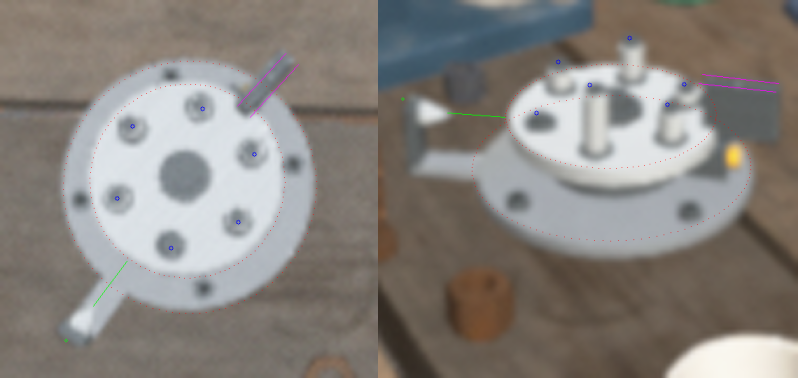

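```bash
sed -i 's/.500,.052\]/.501,.0525]/' m.py; python3 -m pendant '[[0,-0.002,-0.014,0,0.7,0,10],[0,-0.002,-0.014,0,0,0,10],[0,-0.002,-0.014,0,0,0,10],[0,-0.001,-0.007,0,0,0,5],[0,0,0,0,0,0,0]]'; python3 m.py; python3 - <<'E'
from h import *
b=snap('side','s5'); a=snap('top','t5')
f=lambda s,x,y,w,h,k:cv2.resize(s['frame'][y:y+h,x:x+w,::-1],None,fx=k,fy=k,interpolation=cv2.INTER_CUBIC)
cv2.imwrite('pics/c5.png',np.hstack([f(a,195,165,100,100,4),f(b,180,165,100,100,4)]))
E
```

```text
clock: 6.42
position: [0.4962, -0.0306, 0.0555]
orientation: [[0.31, 0.951, 0.003], [0.951, -0.31, -0.0], [0.001, 0.003, -1.0]]
contact_force: [0.3, -0.3, -0.3]
grip_width: 0.0
R 0.0805 s 0.0213 yaw_y -18.1 z 0.0555 tiltz [ 0.003 -0.   ] F [ 0.3 -0.3 -0.3] polar 0.0833 -93.3 tool-yaw tab angle -108.1
```

View pics/c5.png

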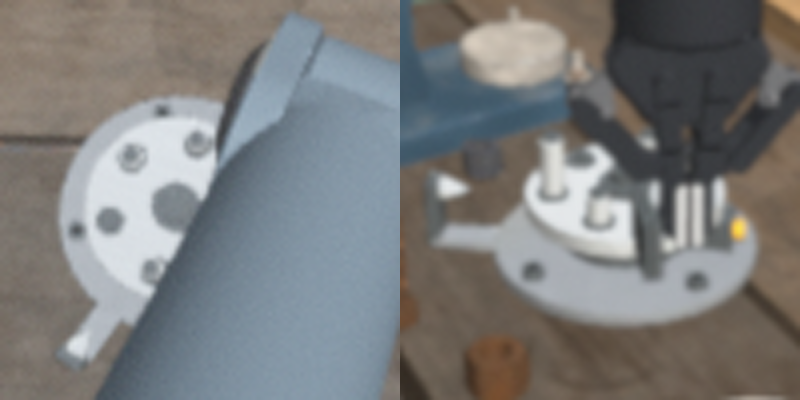

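```bash
python3 - <<'E'
from h import *
a=load('t5'); C=np.array([.5013,.0525])
t0=load('t0')
def q(s,sc,ox,oy,lst):
    for k,x,y in lst:
        p=world(s,ox+(x+.5)/sc-.5,oy+(y+.5)/sc-.5,z=.044+[40,22,12,26,17,7][k]/1000); d=p[:2]-C
        print(k,'tab %.1f r %.4f'%((np.degrees(np.arctan2(d[1],d[0]))+90-60*k+180)%360-180,np.hypot(*d)))
q(t0,4.4444,195,175,[(0,252,235),(1,265,162),(2,210,113),(3,140,137),(4,125,210),(5,180,260)]);print()
q(a,4,195,165,[(0,155,271),(5,109,220),(4,131,158),(3,198,144)])
E
```

```text
0 tab -42.2 r 0.0434
1 tab -41.6 r 0.0401
2 tab -39.1 r 0.0413
3 tab -38.3 r 0.0395
4 tab -38.6 r 0.0414
5 tab -40.9 r 0.0420

0 tab -103.7 r 0.0430
5 tab -108.3 r 0.0427
4 tab -105.3 r 0.0409
3 tab -108.8 r 0.0394
```

```bash
python3 -m pendant '[[0,-0.002,-0.012,0,0,0,8],[0,-0.0013,-0.0057,0,0,0,4],[0,0,0,0,0,0,0]]'; python3 m.py
```

```text
clock: 6.9
position: [0.4813, -0.0282, 0.0559]
orientation: [[0.502, 0.865, 0.007], [0.865, -0.502, -0.001], [0.002, 0.007, -1.0]]
contact_force: [-0.4, -0.1, -0.1]
grip_width: -0.0003
R 0.0797 s 0.0234 yaw_y -30.1 z 0.0559 tiltz [ 0.007 -0.001] F [-0.4 -0.1 -0.1] polar 0.0831 -103.7 tool-yaw tab angle -120.1
```

```bash
python3 -m pendant '[[0,0,0.015,0,0,0,0],[0,0,0.003,-0.05,0,0,0],[0,0,0,-0.06,0,0,0],[0,0,0,-0.06,0,0,0],[0,-0.054,0.03,0,0,0,0]]';python3 -m pendant '[[0,-0.054,0.03,0,0,0,0],[0,-0.054,0.03,0,0,0,0],[0,0,0,0,0,0,0]]'; python3 - <<'E'
from h import *
b=snap('side','s6'); a=snap('top','t6')
f=lambda s,x,y,w,h,k:cv2.resize(s['frame'][y:y+h,x:x+w,::-1],None,fx=k,fy=k,interpolation=cv2.INTER_CUBIC)
cv2.imwrite('pics/c6.png',np.hstack([f(a,200,178,80,80,5),f(b,180,185,80,80,5)]))
E
```

```text
clock: 7.52
position: [0.5023, -0.0967, 0.2322]
orientation: [[0.485, 0.875, 0.009], [0.875, -0.485, -0.005], [0.0, 0.01, -1.0]]
contact_force: [0.9, -2.0, -0.9]
grip_width: -0.0
clock: 7.9
position: [0.5046, -0.2303, 0.2366]
orientation: [[0.485, 0.874, 0.015], [0.874, -0.485, -0.011], [-0.002, 0.019, -1.0]]
contact_force: [-0.1, 0.5, -0.2]
grip_width: -0.0004
```

View pics/c6.png

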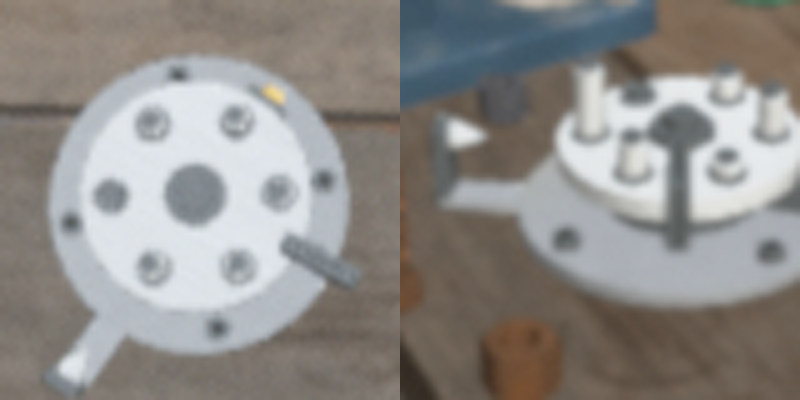

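```bash
cat > fit.py <<'E'
from h import *
from scipy.optimize import least_squares
H=[40,22,12,26,17,7]
def fit(s,sc,ox,oy,posts,tab,holes,ptr):
    # unknowns: cx,cy,tab angle, pointer angle (deg); all pixel residuals
    U=lambda p:np.array([ox+(p[0]+.5)/sc-.5,oy+(p[1]+.5)/sc-.5])
    P=lambda v,r,t,z:np.array(pix(s,[v[0]+r*np.cos(np.radians(t)),v[1]+r*np.sin(np.radians(t)),z]))
    def res(v):
        e=[P(v,.042,v[2]-90+60*k,.044+H[k]/1000)-U(p) for k,p in posts.items()]
        e+=[P(v,r,v[2],.072)-U(p) for r,p in zip((.05,.092),tab)]
        e+=[P(v,.0665,v[3]-45-90*i,.010)-U(p) for i,p in enumerate(holes)]
        e+=[P(v,.093,v[3],.037)-U(ptr)]
        return np.concatenate(e)
    r=least_squares(res,[.501,.0525,-100,145],x_scale=[.01,.01,10,10],loss='soft_l1'); v=r.x
    print(v.round(4),'joint deg %.2f'%((v[2]-90-v[3]+180)%360-180),'rms px',np.sqrt((r.fun**2).mean()).round(2)); print(res(v).reshape(-1,2).round(1).tolist())
E
python3 - <<'E'
from fit import *
# holes in order pointer-45 (ccw top-left ...) : world angles ~101,10,-80,-169
fit(load('t0'),4.4444,195,175,{0:(252,235),1:(265,162),2:(210,113),3:(140,137),4:(125,210),5:(180,260)},[(258,113),(303,62)],[(85,211),(181,79),(310,174),(216,304)],(97,325))
fit(load('t6'),5,200,178,{0:(153,265),1:(238,265),2:(279,191),3:(237,119),4:(152,122),5:(110,196)},[(286,243),(355,276)],[(71,223),(178,74),(323,180),(217,327)],(82,358))
E
```

```text
[ 5.009000e-01  5.310000e-02 -4.035540e+01  1.454924e+02] joint deg 84.15 rms px 0.52
[[-0.3, -0.7], [0.4, -0.4], [0.2, -0.0], [-0.6, -1.0], [-0.6, -0.3], [-0.1, 0.2], [-0.8, 0.5], [0.5, -0.7], [0.2, 0.4], [0.1, 1.1], [0.3, 0.6], [0.1, 0.9], [0.4, -0.3]]
[ 5.013000e-01  5.330000e-02 -1.172492e+02  1.457250e+02] joint deg 7.03 rms px 0.64
[[-0.9, -0.2], [-0.1, -0.1], [0.0, 0.1], [-0.5, -0.7], [-0.4, -0.4], [0.0, 0.1], [-0.6, -0.8], [0.9, 0.9], [0.1, 0.2], [0.1, 0.9], [0.4, 0.5], [0.3, 0.7], [0.8, -1.8]]
```

```bash
sed -i 's/.501,.0525\]/.5012,.0532]/' m.py; cat >> m.py <<'E'
th=np.radians(-124.25); er=np.array([np.cos(th),np.sin(th)]); et=np.array([-er[1],er[0]])
for so in (.040,.0195):
    w=C+.0805*er+so*et-s['position'][:2]; print('to s',so,'tool dx dy',(R[:2,0]@w).round(4),(R[:2,1]@w).round(4))
E
python3 -m pendant '[[0,0.054,-0.036,0,-0.7,-0.7,0],[0,0.054,-0.036,0,0,0,0],[0,0.05,-0.034,0,0,0,5],[0,0,0,0.0,0,0,0]]';python3 m.py
```

```text
clock: 8.5
position: [0.4894, -0.0263, 0.2314]
orientation: [[0.547, 0.837, 0.02], [0.837, -0.546, -0.024], [-0.009, 0.03, -1.0]]
contact_force: [0.3, -0.6, -1.0]
grip_width: 0.0
R 0.0730 s 0.0336 yaw_y -33.1 z 0.2314 tiltz [ 0.02  -0.024] F [ 0.3 -0.6 -1. ] polar 0.0804 -98.4 tool-yaw tab angle -123.1
to s 0.04 tool dx dy -0.0083 0.0048
to s 0.0195 tool dx dy -0.0079 -0.0157
```

```bash
python3 -m pendant '[[0,-0.009,0.007,0,1.7,0.5,1.1],[0,0,0,0.05,0,0,0],[0,0,0,0.05,0,0,0],[0,0,0,0,0,0,0]]';python3 m.py
```

```text
clock: 9.0
position: [0.4928, -0.0324, 0.1308]
orientation: [[0.549, 0.836, 0.003], [0.836, -0.549, 0.003], [0.004, 0.001, -1.0]]
contact_force: [0.6, 0.1, -0.1]
grip_width: -0.0
R 0.0761 s 0.0400 yaw_y -33.3 z 0.1308 tiltz [0.003 0.003] F [ 0.6  0.1 -0.1] polar 0.086 -95.6 tool-yaw tab angle -123.3
to s 0.04 tool dx dy -0.005 -0.0013
to s 0.0195 tool dx dy -0.0047 -0.0218
```

```bash
python3 -m pendant '[[0,-0.005,0,0.02,0,0,1],[0,0,0,0.045,0,0,0],[0,0,0,0.01,0,0,0]]';python3 m.py
```

```text
clock: 9.38
position: [0.4963, -0.0356, 0.0601]
orientation: [[0.56, 0.828, 0.014], [0.828, -0.56, 0.005], [0.011, 0.009, -1.0]]
contact_force: [0.6, 0.4, 0.7]
grip_width: -0.0
R 0.0763 s 0.0457 yaw_y -34.1 z 0.0601 tiltz [0.014 0.005] F [0.6 0.4 0.7] polar 0.0889 -93.2 tool-yaw tab angle -124.1
to s 0.04 tool dx dy -0.0044 -0.0059
to s 0.0195 tool dx dy -0.0043 -0.0264
```

```bash
python3 -m pendant '[[0,-0.004,-0.008,0.004,0,0,0],[0,0,-0.008,0,0,0,0],[0,0,-0.004,0,0,0,0],[0,0,-0.002,0,0,0,0]]';python3 m.py
```

```text
clock: 9.88
position: [0.4789, -0.0263, 0.0606]
orientation: [[0.559, 0.829, 0.024], [0.829, -0.56, 0.006], [0.018, 0.016, -1.0]]
contact_force: [1.6, -1.7, -0.4]
grip_width: -0.0001
R 0.0784 s 0.0260 yaw_y -34.0 z 0.0606 tiltz [0.024 0.006] F [ 1.6 -1.7 -0.4] polar 0.0826 -105.7 tool-yaw tab angle -124.0
to s 0.04 tool dx dy -0.0023 0.0137
to s 0.0195 tool dx dy -0.0022 -0.0068
```

```bash
python3 -m pendant '[[0,-0.001,-0.003,0.003,0.9,-1,0],[0,0,-0.0025,0,0,0,0],[0,0,0,0,0,0,0]]';python3 m.py;  python3 - <<'E'
from h import *
b=snap('side','s7'); a=snap('top','t7')
f=lambda s,x,y,w,h,k:cv2.resize(s['frame'][y:y+h,x:x+w,::-1],None,fx=k,fy=k,interpolation=cv2.INTER_CUBIC)
cv2.imwrite('pics/c7.png',np.hstack([f(a,200,178,80,80,5),f(b,180,185,80,80,5)]))
E
```

```text
clock: 10.25
position: [0.4746, -0.0238, 0.0582]
orientation: [[0.559, 0.829, 0.001], [0.829, -0.559, -0.001], [0.0, 0.002, -1.0]]
contact_force: [-0.7, -1.2, -1.1]
grip_width: 0.0001
R 0.0787 s 0.0210 yaw_y -34.0 z 0.0582 tiltz [ 0.001 -0.001] F [-0.7 -1.2 -1.1] polar 0.0815 -109.0 tool-yaw tab angle -124.0
to s 0.04 tool dx dy -0.0019 0.0186
to s 0.0195 tool dx dy -0.0019 -0.0019
```

```bash
python3 -m pendant '[[0,0,-0.0015,0,0,0,0],[0,0,0,0,0,0,0]]';python3 m.py; python3 -m pendant '[[0,0,0.012,0,0,0,0],[0,0,0.012,-0.01,0,0,0],[0,0,0,-0.06,0,0,0],[0,0,0,-0.06,0,0,0],[0,-0.054,0.036,-0.04,0,0,0]]';python3 -m pendant '[[0,-0.054,0.036,0,0,0,0],[0,-0.054,0.036,0,0,0,0],[0,0,0,0,0,0,0]]'; python3 - <<'E'
from h import *
b=snap('side','s8'); a=snap('top','t8')
f=lambda s,x,y,w,h,k:cv2.resize(s['frame'][y:y+h,x:x+w,::-1],None,fx=k,fy=k,interpolation=cv2.INTER_CUBIC)
cv2.imwrite('pics/c8.png',np.hstack([f(a,200,178,80,80,5),f(b,180,185,80,80,5)]))
E
```

```text
clock: 10.6
position: [0.4734, -0.0231, 0.0581]
orientation: [[0.56, 0.829, 0.002], [0.829, -0.56, -0.001], [0.0, 0.002, -1.0]]
contact_force: [-0.0, -0.7, -0.1]
grip_width: 0.0002
R 0.0788 s 0.0197 yaw_y -34.0 z 0.0581 tiltz [ 0.002 -0.001] F [-0.  -0.7 -0.1] polar 0.0812 -110.0 tool-yaw tab angle -124.0
to s 0.04 tool dx dy -0.0018 0.02
to s 0.0195 tool dx dy -0.0017 -0.0005
clock: 11.22
position: [0.4951, -0.0871, 0.2239]
orientation: [[0.554, 0.833, -0.005], [0.833, -0.554, -0.003], [-0.005, -0.003, -1.0]]
contact_force: [0.4, -1.1, 0.4]
grip_width: 0.0
clock: 11.6
position: [0.4975, -0.2235, 0.2312]
orientation: [[0.558, 0.83, 0.006], [0.83, -0.558, -0.007], [-0.002, 0.009, -1.0]]
contact_force: [0.0, -0.7, -0.4]
grip_width: -0.0001
```

View pics/c8.png

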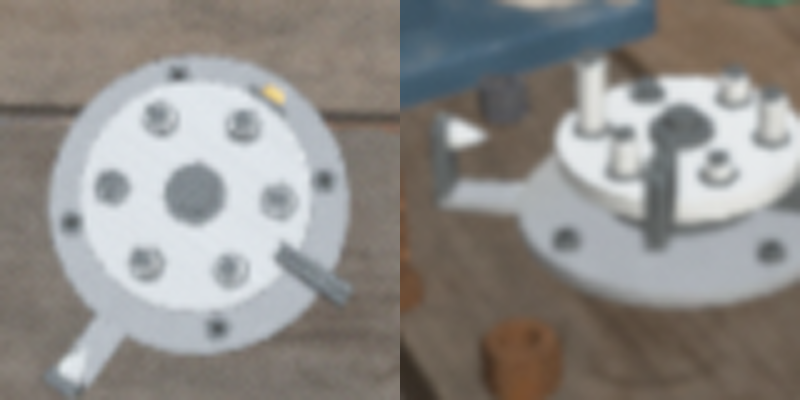

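```bash
python3 - <<'E'
from fit import *
fit(load('t8'),5,200,178,{0:(147,261),1:(231,268),2:(278,201),3:(243,123),4:(160,117),5:(113,187)},[(280,250),(347,294)],[(71,223),(178,74),(323,180),(217,327)],(80,360))
# sub-pixel: both cameras, 8x, rectified top-down map of planes: left z=.072 (tab top), right z=.037 (pointer) about the fitted axis
from h import *
a=load('t8'); C=(.5012,.0532)
phi=np.radians(145.6)
def rect(z,n=390,sc=.11/195*1.1):
    j,i=np.meshgrid(np.arange(n),np.arange(n)); r=(i-n/2)*-sc; l=(j-n/2)*sc   # right = perpendicular, up = along u
    u=np.array([np.cos(phi),np.sin(phi)]); w=np.array([np.sin(phi),-np.cos(phi)])
    X=C[0]+r*u[0]+l*w[0]; Y=C[1]+r*u[1]+l*w[1]
    uv=np.array([pix(a,[x,y,z]) for x,y in zip(X.ravel(),Y.ravel())],np.float32).reshape(n,n,2)
    im=cv2.remap(a['frame'][:,:,::-1].copy(),uv[...,0].copy(),uv[...,1].copy(),cv2.INTER_CUBIC)
    cv2.line(im,(n//2,0),(n//2,n),(0,255,0),1); cv2.line(im,(0,n//2),(n,n//2),(0,0,255),1); return im
cv2.imwrite('pics/c9.png',np.hstack([rect(.072),rect(.030)]))
E
```

```text
[ 5.014000e-01  5.320000e-02 -1.230702e+02  1.456480e+02] joint deg 1.28 rms px 0.69
[[-1.2, -0.3], [-0.2, 0.1], [0.2, -0.2], [-0.2, -0.7], [-0.5, -0.2], [-0.5, 0.2], [-0.5, -0.4], [0.6, 0.6], [0.1, 0.2], [0.2, 0.9], [0.4, 0.5], [0.3, 0.7], [1.2, -2.3]]
```

View pics/c9.png

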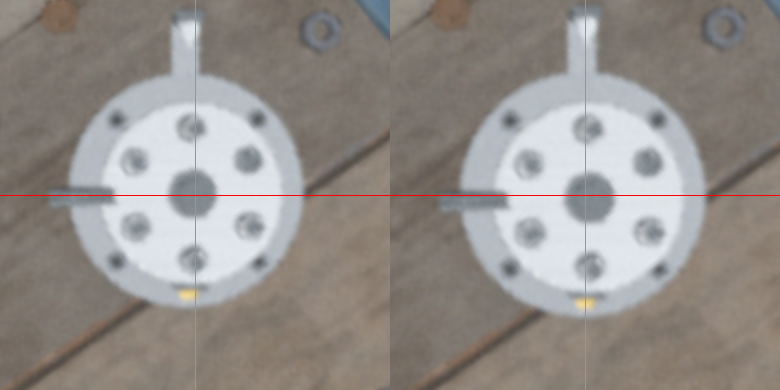

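```bash
python3 - <<'E'
from fit import *
s=load('s8'); sc,ox,oy=5,180,185
U=lambda p:np.array([ox+(p[0]+.5)/sc-.5,oy+(p[1]+.5)/sc-.5])
P=lambda v,r,t,z:np.array(pix(s,[v[0]+r*np.cos(np.radians(t)),v[1]+r*np.sin(np.radians(t)),z+v[4]]))
posts={0:(191,64),1:(225,132),2:(318,155),3:(372,93),4:(335,72),5:(248,91)}
def res(v):
    e=[P(v,.042,v[2]-90+60*k,.044+H[k]/1000)-U(p) for k,p in posts.items()]
    e+=[P(v,.0665,v[3]-45-90*i,.009)-U(p) for i,p in {3:(166,238),2:(371,252)}.items()]+[P(v,.093,v[3],.037)-U((87,135))]
    return np.concatenate(e)
r=least_squares(res,[.501,.053,-123,145,0],x_scale=[.01,.01,10,10,.01],loss='soft_l1');v=r.x
print(v.round(4),'joint %.2f'%(v[2]-90-v[3]+360)); print(res(v).reshape(-1,2).round(1).tolist())
# tab only, top camera
a=load('t8'); W=lambda x,y:world(a,200+(x+.5)/5-.5,178+(y+.5)/5-.5,z=.072)
i,o=W(280,250),W(347,294); c=np.array([.5013,.0532,0])
f=lambda d:np.degrees(np.arctan2(d[1],d[0])).round(1)
print('tab',f(o-i),f(i-c),f(o-c))
E
```

```text
[ 5.118000e-01  7.140000e-02 -1.232512e+02  1.452867e+02 -1.370000e-02] joint 1.46
[[0.2, -1.3], [0.2, -0.2], [-0.1, -0.1], [-0.4, -0.1], [-0.5, -0.1], [-0.1, -1.1], [0.4, 1.3], [-0.5, 1.2], [0.8, 0.4]]
tab -122.0 -123.3 -122.7
```

```bash
cat > m2.py <<'E'
from h import *
s=read_state(); R=s['orientation']; w=np.array([.4718,-.0220])-s['position'][:2]
from scipy.spatial.transform import Rotation as Q
y=np.radians(-35); T=np.array([[-np.sin(y),np.cos(y),0],[np.cos(y),np.sin(y),0],[0,0,-1]])
print('togo dx dy',(R[:2,0]@w).round(4),(R[:2,1]@w).round(4),'rotvec',np.degrees(Q.from_matrix(R.T@T).as_rotvec()).round(1),'z',s['position'][2].round(4),'F',s['contact_force'].round(1),s['clock'])
E
python3 -m pendant '[[0,0.054,-0.036,0,0,0,0],[0,0.054,-0.036,0,0,0,0],[0,0.044,-0.03,0,0,0,0],[0,0,0,0,0,0,0]]';python3 m2.py
```

```text
clock: 12.2
position: [0.4975, -0.025, 0.2295]
orientation: [[0.545, 0.839, 0.004], [0.839, -0.545, -0.002], [0.0, 0.004, -1.0]]
contact_force: [-0.2, -0.0, -0.4]
grip_width: 0.0001
togo dx dy -0.0115 -0.0232 rotvec [ 0.3 -0.   2. ] z 0.2295 F [-0.2 -0.  -0.4] 12.2
```

```bash
python3 -m pendant '[[0,-0.011,0.004,0.02,0,0,2],[0,0,0,0.05,0,0,0],[0,0,0,0.05,0,0,0],[0,0,0,0.04,0,0,0],[0,0,0,0,0,0,0]]';python3 m2.py
```

```text
clock: 12.82
position: [0.4975, -0.0315, 0.067]
orientation: [[0.564, 0.826, 0.007], [0.826, -0.564, 0.001], [0.004, 0.005, -1.0]]
contact_force: [-0.4, -0.5, 0.3]
grip_width: -0.0002
togo dx dy -0.0066 -0.0265 rotvec [ 0.3 -0.2  0.7] z 0.067 F [-0.4 -0.5  0.3] 12.825
```

```bash
python3 -m pendant '[[0,-0.007,-0.008,0.009,0,0,0.7],[0,0,-0.007,0,0,0,0],[0,0,-0.005,0,0,0,0],[0,0,0,0,0,0,0]]';python3 m2.py
```

```text
clock: 13.32
position: [0.4784, -0.0251, 0.0615]
orientation: [[0.574, 0.819, 0.014], [0.819, -0.574, 0.002], [0.01, 0.01, -1.0]]
contact_force: [-0.5, 0.2, 0.6]
grip_width: -0.0003
togo dx dy -0.0012 -0.0072 rotvec [ 0.6 -0.6 -0. ] z 0.0615 F [-0.5  0.2  0.6] 13.325
```

```bash
python3 -m pendant '[[0,-0.001,-0.004,0.003,0.6,-0.6,0],[0,0,0,0,0,0,0]]';python3 m2.py; python3 -m pendant '[[0,0,-0.002,0,0,0,0],[0,0,0,0,0,0,0]]';python3 m2.py
```

```text
clock: 13.58
position: [0.4752, -0.0233, 0.0591]
orientation: [[0.574, 0.819, 0.0], [0.819, -0.574, 0.0], [0.0, 0.0, -1.0]]
contact_force: [-0.9, 0.5, 0.5]
grip_width: -0.0
togo dx dy -0.0009 -0.0035 rotvec [ 0. -0. -0.] z 0.0591 F [-0.9  0.5  0.5] 13.575
clock: 13.82
position: [0.4738, -0.0222, 0.0591]
orientation: [[0.574, 0.819, 0.001], [0.819, -0.574, -0.0], [0.0, 0.001, -1.0]]
contact_force: [-0.3, 0.5, -0.6]
grip_width: -0.0
togo dx dy -0.001 -0.0018 rotvec [ 0. -0. -0.] z 0.0591 F [-0.3  0.5 -0.6] 13.825
```

```bash
python3 -m pendant '[[0,0,-0.002,0,0,0,0],[0,0,0,0,0,0,0]]';python3 m2.py; python3 -m pendant '[[0,0,0.012,0,0,0,0],[0,0,0.012,-0.01,0,0,0],[0,0,0,-0.06,0,0,0],[0,0,0,-0.06,0,0,0],[0,-0.054,0.036,-0.04,0,0,0]]';python3 -m pendant '[[0,-0.054,0.036,0,0,0,0],[0,-0.054,0.036,0,0,0,0],[0,0,0,0,0,0,0]]'; python3 - <<'E'
from h import *
b=snap('side','s9'); a=snap('top','t9')
f=lambda s,x,y,w,h,k:cv2.resize(s['frame'][y:y+h,x:x+w,::-1],None,fx=k,fy=k,interpolation=cv2.INTER_CUBIC)
cv2.imwrite('pics/c10.png',np.hstack([f(a,200,178,80,80,5),f(b,180,185,80,80,5)]))
E
```

```text
clock: 14.08
position: [0.4725, -0.0215, 0.0591]
orientation: [[0.574, 0.819, 0.002], [0.819, -0.574, -0.001], [0.0, 0.002, -1.0]]
contact_force: [0.2, -0.4, 0.7]
grip_width: 0.0
togo dx dy -0.0008 -0.0003 rotvec [ 0.1 -0.  -0. ] z 0.0591 F [ 0.2 -0.4  0.7] 14.075
clock: 14.7
position: [0.4936, -0.086, 0.2252]
orientation: [[0.569, 0.823, -0.004], [0.823, -0.569, -0.004], [-0.005, -0.001, -1.0]]
contact_force: [1.2, -0.7, -1.0]
grip_width: 0.0001
clock: 15.08
position: [0.4938, -0.2226, 0.2329]
orientation: [[0.573, 0.82, 0.009], [0.82, -0.573, -0.008], [-0.002, 0.012, -1.0]]
contact_force: [-0.2, 0.2, -1.0]
grip_width: -0.0001
```

View pics/c10.png

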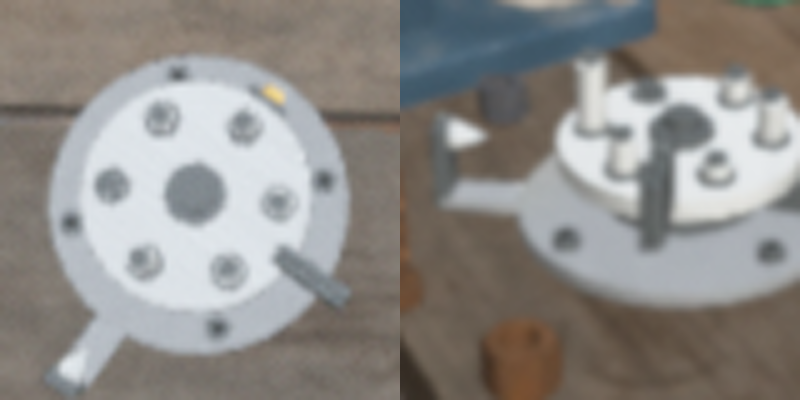

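```bash
python3 - <<'E'
from fit import *
fit(load('t9'),5,200,178,{0:(145,261),1:(229,269),2:(278,203),3:(245,126),4:(162,118),5:(112,185)},[(279,252),(346,298)],[(71,223),(178,74),(323,180),(217,327)],(80,360))
# rotation between pictures from image alone: rectify disc plane, ECC euclidean
def rect(f,z=.06,n=240,sc=.0005):
    s=load(f); j,i=np.meshgrid(np.arange(n),np.arange(n))
    uv=np.array([pix(s,[.5013-(p-n/2)*sc,.0532-(q-n/2)*sc,z]) for p,q in zip(i.ravel(),j.ravel())],np.float32).reshape(n,n,2)
    return cv2.cvtColor(cv2.remap(s['frame'],uv[...,0].copy(),uv[...,1].copy(),cv2.INTER_CUBIC),cv2.COLOR_RGB2GRAY)
m=np.zeros((240,240),np.uint8); cv2.circle(m,(120,120),105,255,-1)
A,B,D=rect('t6'),rect('t8'),rect('t9')
for n,x,y in(('6-8',A,B),('8-9',B,D)):
    w=cv2.getRotationMatrix2D((120,120),5.8 if n=='6-8' else 1,1).astype(np.float32)
    cc,w=cv2.findTransformECC(x,y,w,cv2.MOTION_EUCLIDEAN,(cv2.TERM_CRITERIA_COUNT|cv2.TERM_CRITERIA_EPS,200,1e-6),m,3); print(n,cc,np.degrees(np.arctan2(w[1,0],w[0,0])))
a,b=load('t0')['frame'].astype(int),load('t9')['frame'].astype(int)
d=(abs(a-b).max(2)>45).astype(np.uint8); n,_,st,_=cv2.connectedComponentsWithStats(d); print(st[1:][st[1:,4]>12])
E
```

```text
[ 5.012000e-01  5.320000e-02 -1.242671e+02  1.456317e+02] joint deg 0.10 rms px 0.7
[[-1.1, -0.5], [-0.1, 0.2], [0.2, -0.2], [-0.3, -1.0], [-0.5, -0.5], [-0.2, 0.3], [-0.5, -0.4], [0.3, 0.6], [0.1, 0.3], [0.2, 1.0], [0.4, 0.6], [0.3, 0.8], [1.2, -2.2]]
6-8 0.9888504520416089 6.0411353
8-9 0.9898473484309309 1.1615075
[[  362   136   140   248 16096]
 [  251   195     8     8    37]
 [  239   197     7     7    36]
 [  223   199    13    10    65]
 [  246   200     6     7    28]
 [  252   208     6     7    31]
 [  219   212     7     6    37]
 [  253   217     5     5    22]
 [  220   219     6     7    30]
 [  248   225     6     6    30]
 [  255   227    10    10    42]
 [  226   228     6     6    28]
 [  242   229     6     7    26]
 [  232   230     7     7    38]
 [  359   255    27    25   207]
 [  304   281    78   103  2027]
 [  394   311     5     7    18]]
```

```bash
python3 - <<'E'
from h import *
a,b=load('s0')['frame'].astype(int),load('s9')['frame'].astype(int)
d=(abs(a-b).max(2)>45).astype(np.uint8); n,_,st,_=cv2.connectedComponentsWithStats(d); print(st[1:][st[1:,4]>12])
for y in range(262,330,12): print(y,abs(a-b).max(2)[y,245:295].max(), end=' ')
s=read_state(); print(s['position'],s['contact_force'],s['clock'],abs(s['qvel']).max())
bot.job_done()
E
```

```text
[[   0    0   13    6   34]
 [  36    0    5    6   13]
 [ 293    0    7    8   29]
 [ 323    0   19    4   46]
 [ 343    0    8    3   18]
 [   0    2    7    9   45]
 [  42    3   21   20  288]
 [ 304    2    7    3   19]
 [ 306    5   42   47 1253]
 [   4   15    7   12   36]
 [ 294   21    6   21   80]
 [  41   25   31   69  902]
 [  45   37    5   14   36]
 [ 293   45   14    9   57]
 [ 292   53   55   22  802]
 [   0   73    3   12   22]
 [ 290   76   25   26  328]
 [ 304  107   39   34  361]
 [ 272  110   85   77 1623]
 [   0  164   12   56  426]
 [ 237  195    7    6   25]
 [ 215  197   12   11   60]
 [  12  198    7   26   64]
 [ 226  201    7    5   26]
 [ 237  201    6    5   20]
 [ 244  202    7    5   17]
 [ 253  204    9   13   54]
 [ 221  206   14   23  141]
 [ 239  208   18   15   90]
 [ 215  210   12    7   44]
 [  12  224    5   16   34]
 [ 228  232    5    3   13]]
262 4 274 6 286 6 298 6 310 6 322 6 [ 0.49508718 -0.21688262  0.23173233] [-1.30782396e-03  2.14389286e+00 -8.71981180e-01] 15.175 0.04489328378782504
the job is handed in; nothing more can be done
```

The tallest stop post now stands in line with the fixed pointer, and I've handed the job in, at about 15 s on the robot's clock. I pushed only the tab, on its counterclockwise face, with the shut fingertips. That turned the turret clockwise about 84° in one main push and two small corrections. The hand then went up and away to about 0.23 m above the bench.

- **Alignment:** my last measurement from the top camera puts the turret 0.1° off, good to about 1°. I only made that fit with the top camera. At the previous stop, the two cameras gave 1.3° and 1.5°, and comparing the top pictures shows the final nudge turned it a further 1.2°.
- **Doubtful reading:** in that fit my pixel readings of the tall post and the pointer tip were the worst matches, 1–2 px out. I used all the points together and did not rely on those two.
- **Loose things:** comparing pictures from start to end shows no change apart from the turret and the arm. The side camera shows the cup unchanged. In the top picture the area near the cup did differ, which I took to be the arm passing in front of it.
- **Forces:** the readings at the end of each move never passed about 3 N. At hand-in the hand was clear in the air with a reading of about 2 N, which is close to the 1–2 N of noise I saw in free air.

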